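# Scrape the knock-out tabs off the work plate

## Robot

A 7-joint arm with a two-finger parallel gripper is mounted at the origin on the work surface. World frame = base frame: x ahead of the robot, y to its left, z up, the work surface at z = 0. Lengths are in mm, angles in rad, forces in N, time in s.
With the tool pointing down it reaches from about 400 to 850 mm from the base axis. Payload 10.4 kg.
Tool frame: the origin (TCP) lies between the finger pads; the fingertips stand nose_length ahead of it and the grasp point (between the pads) lies 6 mm ahead of it (nose_length is the distance from the TCP to the fingertips, in mm); z points along the fingers, y is the line along which they close (so a half turn about z gives the same grasp; the last joint's range is limited). The gripper opens to 85 mm and grips with 20 to 120 N. Pads are 22 mm wide; open, the fingers measure 114 mm over their backs; the gripper's body (76 mm by 85 mm) begins 54 mm behind the grasp point. The pads swing forward as they close: fully open they stand 13 mm farther back than shut.
Start: joints at [-1.266, 0.332, -0.065, 1.46, 0.022, 1.35, -0.088], TCP at [201.213, 591.745, 256.338] pointing down, gripper open.
Joint ranges: [-2.6, 2.6], [-0.5, 2.12], [-1.47, 1.34], [0.16, 2.42], [-1.27, 4.41], [0.06, 2.06], [-2.6, 2.6]. Speed limits (rad/s): [2.22, 2.22, 2.79, 2.79, 3.14, 3.14, 3.14].

## Interface

Orientations are given as a unit quaternion [w, x, y, z].
In Python, from bench import get_obs, capture, camera_params, hand_in, nose_length gives the robot as it stands.
- The arm moves only by the shell command python3 -m crank 'ROWS' [FORCE]. ROWS is JSON, a list of rows, each an object with "slide": the shift along the world's x, y, z each as a share of 100 mm, from -1 to 1, a list of three; "turn": the turn about the world's z as a share of 2 rad, from -1 to 1; "jaw": the opening, from 0 (shut) to 1 (fully open). A call has 1 to 12 rows; each row is the pose to reach, as a shift and turn from the pose commanded when the call began; what a row does not reach only later rows make up. A row lasts 1/8 s, in which the tool goes at most 62.5 mm and 10.7 degrees, less where a joint would pass 70% of its speed; a pose out of reach is approached as far as the arm can. A call with a number of a shift or a turn outside -1 to 1 is refused whole. A call with a gripper value outside its range is refused whole. The fingers move at their own pace and stop on an object; FORCE is the grip in N (left out, the last holds). Time passes only in rows, so rows that repeat a pose let the fingers close. It gives the time, the measured TCP pose, the force, the opening and the grip force at its end, in the units of the state.
- get_obs(): the state, without advancing time (a new reading comes with each control period).
- capture(name): name is "scene" or "top"; returns (picture, depth): 420x560x3 uint8, red, green, blue; 420x560 float32, mm along the optical axis (not along the pixel's ray), 0 where there is no reading.
- camera_params(name): a dict with "intrinsics" (3x3 intrinsics, pixels), "origin" and "attitude" of the camera in the world. Camera axes: x right, y up, looking along -z (the intrinsics and any distortion apply to the point x, -y, -z); pixel columns grow to the right and rows downward; lengths in mm; the calibration is good to about 2 mm. A picture is of the moment at which its call begins. camera_params takes no time and is no camera call.
- hand_in(): hands the job in; it is judged then, once.
The state is a dict: "time_s": time; "joint_pos": joint angles; "joint_velocities": joint speeds; "joint_efforts": joint torques, N m; "position": TCP position; "tool_rot": TCP orientation; "wrist_force": force on the tool from outside, world axes, zero at the start; "moment": the same for the moment, N m; "finger_gap": finger opening in mm; "finger_force": force on a finger pad.
Only numpy, scipy, OpenCV 4.12 (cv2) and the standard library are available. Lean on these libraries where they do the work, as an engineer would, in place of code of your own. Each camera call takes 0.05 s, during which the arm holds its last target. There are 200 camera calls.

## Task

Take the wooden scraper block from the rubber mat and use it to sweep all four black knock-out tabs off the work plate, over its open end, into the scrap tray. Push the tabs only with the scraper, never with the gripper, and leave the other things on the bench where they are. When the four tabs are in the tray, stand the scraper upright back on the rubber mat and let go.

Things in the scene. Friction and masses are not known exactly. Their poses are not given: they have to be found in the camera images.
- plate: Fixed raised plate, aluminium top, 280 mm long (y) x 190 mm wide (x). Origin on the bench under its centre, z up. Top 45 mm above the bench; a steel rail along each long side, 5 mm thick, rises 15 mm above the top; 180 mm clear between rails. Both short ends (+y, -y) are open: one faces the tray, the other the mat; which varies. Turned up to 0.2 rad.
- tray: Fixed open grey plastic scrap tray, 200 (x) x 160 (y) x 40 mm high, walls and floor about 4 mm, parallel to the plate, 3 mm beyond one of its open ends, its rim 5 mm below the plate's top. Origin on the bench under its centre, z up. Empty at the start.
- mat: Flat black rubber mat, fixed, 180 (x) x 160 (y) x 4 mm thick, parallel to the plate beyond its other open end. Origin on the bench under its centre, z up. The scraper stands on it at the start.
- scraper: Loose wooden block, 0.25-0.5 kg: bar 130 (x) x 30 (y) x 35 mm high with a steel shoe, and mid-top an upright grip 50 (x) x 26 mm (y) reaching 107 mm above the foot. Origin: centre of underside, z up. Symmetrical; push with its +y or -y face. Stands on the mat, turned up to 0.3 rad to it. Grip from above, closing along its y, 75 mm above the foot.
- tab1: Loose black plastic knock-out tab, one of four alike: flat, 48 mm wide, 60 mm long with one round end, 12 mm thick, about 30 g. Origin at mid-thickness, near its centre (30 mm from either end), z up at the start. Lies flat on the plate at any yaw, clear of the others and at least 35 mm from the plate's open ends.
- tab2: Loose black plastic knock-out tab, one of four alike: flat, 48 mm wide, 60 mm long with one round end, 12 mm thick, about 30 g. Origin at mid-thickness, near its centre (30 mm from either end), z up at the start. Lies flat on the plate at any yaw, clear of the others and at least 35 mm from the plate's open ends.
- tab3: Loose black plastic knock-out tab, one of four alike: flat, 48 mm wide, 60 mm long with one round end, 12 mm thick, about 30 g. Origin at mid-thickness, near its centre (30 mm from either end), z up at the start. Lies flat on the plate at any yaw, clear of the others and at least 35 mm from the plate's open ends.
- tab4: Loose black plastic knock-out tab, one of four alike: flat, 48 mm wide, 60 mm long with one round end, 12 mm thick, about 30 g. Origin at mid-thickness, near its centre (30 mm from either end), z up at the start. Lies flat on the plate at any yaw, clear of the others and at least 35 mm from the plate's open ends.
- tee: Bystander: black pipe tee, 120 mm long, 52 mm high, lying on the bench to the left. Origin under its centre.
- sprinkler: Bystander: black pop-up sprinkler body, a 60 mm thick, 152 mm tall cylinder standing on the bench to the right. Origin under its centre.
- valvebox: Bystander: round black valve box with green lid, 160 mm across, 140 mm tall, standing on the bench to the right, farther out. Origin under its centre.
Not all that is in view belongs to the job. Several things have the shape of the scraper; the one meant has the colours described above. Leave any orange or turquoise look-alike of the tab2 alone.

How it is judged:
By the outcome, as a careful person would: the job done as asked, in the order asked, and still so for the second after the job is handed in, with the robot touching nothing.
It also fails if it takes over 58 s, if anything falls off the work surface, if the arm or the gripper's body presses on something with over 40 N, if the wrist force passes 120 N, or if a joint passes its speed limit or range.

## Working session

There is one attempt and no reset: what is moved stays moved. The work goes in short steps, Python scripts to look and compute and a shell command to move; the robot and the scene stay as the last step left them, time stands still between calls to the robot, and variables do not carry over. Pictures are saved under pics/ and viewed, at most 10 in all, crops included, and the job is handed in when it is done.

```bash
mkdir -p pics; ls; python3 - <<'E'
from bench import *
import cv2, json
print(nose_length if not callable(nose_length) else nose_length())
o=get_obs();print(o)
for n in("scene","top"):
    p,d=capture(n);cv2.imwrite(f"pics/{n}0.png",p[:,:,::-1]);print(n,camera_params(n))
E
```

```text
pics
25.0
{'time_s': 0.0, 'joint_pos': array([-1.26556487,  0.33289427, -0.06467399,  1.46093634,  0.02161574,
        1.34991917, -0.08851478]), 'joint_velocities': array([ 4.70323348e-04, -2.38229524e-03, -9.88448852e-04,  7.21008403e-04,
        6.55590424e-04, -8.33356119e-05, -2.96707604e-04]), 'joint_efforts': array([ 3.30188350e-04, -6.25461674e+01,  4.92157589e-02, -3.91616070e+01,
        1.61273143e-02,  1.01385493e-02,  5.35535264e-06]), 'position': array([201.15680042, 591.38122342, 255.50424537]), 'tool_rot': array([-7.36828234e-05,  1.63190058e-01,  9.86594380e-01, -7.26952705e-04]), 'wrist_force': array([0.2083962 , 0.37159508, 0.24787317]), 'moment': array([-0.01107258,  0.00457249,  0.05195694]), 'finger_force': 0.0, 'finger_gap': 85.47831769841974}
scene {'intrinsics': array([[382.04759191,   0.        , 278.17581901],
       [  0.        , 382.04759191, 208.66542991],
       [  0.        ,   0.        ,   1.        ]]), 'origin': array([1145.69763704,  434.1905974 , 1126.17964721]), 'attitude': array([0.42657485, 0.13719159, 0.26384511, 0.85416516])}
top {'intrinsics': array([[465.26788194,   0.        , 282.91721468],
       [  0.        , 465.26788194, 204.59048579],
       [  0.        ,   0.        ,   1.        ]]), 'origin': array([ 306.43500893,    9.01846169, 1290.58108728]), 'attitude': array([ 0.70864637,  0.07050705, -0.07277524, -0.69824984])}
```

View pics/top0.png

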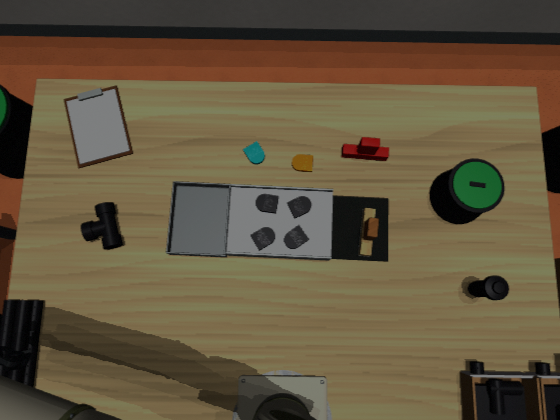

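View pics/scene0.png

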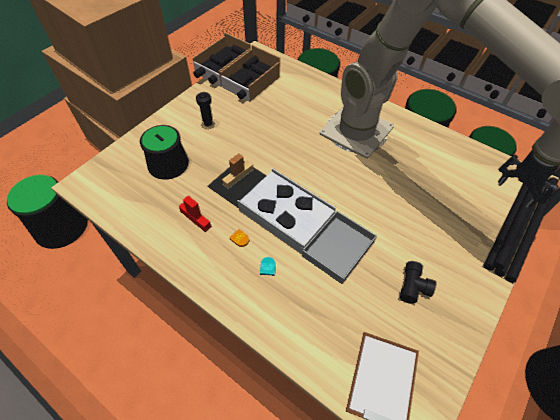

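The top view shows the tray around (200,220), the plate with four tabs around (280,222) and the mat around (360,228). There are two scraper shapes. The wooden one at (369,232) stands on the mat and fits the description. The red one at (366,150) is a look-alike off the mat. The orange tab (303,162) and the turquoise one (255,153) stay put. I'll measure now and confirm the scraper with one enlarged crop.

```bash
cat > h.py <<'E'
from bench import *
import cv2, numpy as np
from scipy.spatial.transform import Rotation as R
def cam(n):
    c=camera_params(n); q=c["attitude"]
    return c["intrinsics"],c["origin"],R.from_quat([q[1],q[2],q[3],q[0]]).as_matrix()
def rays(n,uv):
    K,o,A=cam(n); uv=np.atleast_2d(uv).astype(float)
    x=(uv[:,0]-K[0,2])/K[0,0]; y=(uv[:,1]-K[1,2])/K[1,1]
    return o,np.c_[x,-y,-np.ones(len(x))]@A.T
def plane(n,uv,z):
    o,r=rays(n,uv); return o+r*((z-o[2])/r[:,2])[:,None]
def cloud(n,d):
    v,u=np.mgrid[:d.shape[0],:d.shape[1]]
    o,r=rays(n,np.c_[u.ravel(),v.ravel()])
    return (o+r*d.reshape(-1,1)).reshape(*d.shape,3)
def yaw(o):
    q=o["tool_rot"]; M=R.from_quat([q[1],q[2],q[3],q[0]]).as_matrix()
    return np.arctan2(M[1,1],M[0,1])  # direction of tool y
E
python3 - <<'E'
from h import *
p,d=capture("top"); P=cloud("top",d)
roi=np.zeros(d.shape,bool); roi[175:270,160:400]=1
hsv=cv2.cvtColor(p,cv2.COLOR_RGB2HSV)
def rect(m,z,name):
    n,l,s,c=cv2.connectedComponentsWithStats(m.astype(np.uint8))
    for i in range(1,n):
        if s[i,4]<40: continue
        vu=np.argwhere(l==i)[:,::-1]
        w=plane("top",vu,z)
        r=cv2.minAreaRect(w[:,:2].astype(np.float32))
        print(name,s[i].tolist(),np.round(c[i]),"h",np.round(np.percentile(P[...,2][l==i],[10,50,90])),"c",np.round(r[0],1),"sz",np.round(r[1],1),"a",round(r[2],1),"mean",w.mean(0).round(1)[:2])
wood=roi&(hsv[...,0]<30)&(hsv[...,1]>70)
for n,m,z in [("plate45",roi&(abs(P[...,2]-45)<8)&(hsv[...,2]>120)&(hsv[...,1]<60),45),
 ("bright",roi&(hsv[...,2]>110)&(hsv[...,1]<60),45),
 ("tabs",roi&(hsv[...,2]<100)&(P[...,2]>40),57),
 ("mat",roi&(hsv[...,2]<60)&(P[...,2]<25),4)]: rect(m,z,n)
m=wood&(P[...,2]>85); rect(m,107,"grip")
m=wood&(P[...,2]>20)&(P[...,2]<60); rect(m,35,"bar")
m=wood&(P[...,2]>20); rect(m,35,"barall")
for u,v in[(200,220),(245,225),(330,205),(345,205),(372,228),(369,212)]: print(u,v,P[v,u].round(),p[v,u])
cv2.imwrite("pics/crop.png",cv2.resize(p[130:270,160:400,::-1],None,fx=3.3,fy=3.3,interpolation=cv2.INTER_CUBIC))
print(yaw(get_obs()))
E
```

```text
plate45 [228, 187, 104, 69, 4817] [280. 222.] h [42. 46. 49.] c [517.7  14.2] sz [275.3 176.4] a 88.1 mean [516.   15.2]
bright [232, 184, 102, 6, 120] [281. 187.] h [57. 61. 64.] c [613.1   8.8] sz [278.6   3.4] a 88.1 mean [613.2  13.1]
bright [227, 187, 106, 71, 5054] [280. 222.] h [43. 46. 49.] c [515.1  14. ] sz [277.5 181.6] a 88.1 mean [513.7  15.3]
tabs [228, 185, 105, 12, 207] [278. 188.] h [45. 53. 61.] c [606.3  15.7] sz [ 30.8 283. ] a 3.8 mean [605.3  21.1]
tabs [255, 194, 24, 20, 382] [267. 203.] h [53. 57. 61.] c [565.1  52.8] sz [61.  51.2] a 82.6 mean [564.7  50.6]
tabs [287, 196, 25, 23, 388] [299. 206.] h [53. 57. 61.] c [558.3 -38.9] sz [51.7 61. ] a 26.8 mean [557.3 -37.1]
tabs [362, 217, 16, 24, 234] [369. 229.] h [ 56. 108. 113.] c [ 498.9 -226.9] sz [38.8 62.4] a 83.2 mean [ 497.4 -224.9]
tabs [283, 225, 26, 24, 390] [295. 238.] h [53. 57. 61.] c [470.  -24.5] sz [49.8 61.9] a 36.3 mean [470.7 -26.2]
tabs [250, 227, 25, 24, 394] [263. 237.] h [53. 58. 61.] c [471.7  57.2] sz [51.  61.1] a 31.0 mean [470.4  59. ]
tabs [224, 244, 26, 11, 41] [233. 252.] h [41. 5
[... 220 characters left out ...]
 h [1. 4. 8.] c [ 508.8 -208.4] sz [154.7 179.3] a 87.9 mean [ 509.4 -203.4]
grip [365, 217, 13, 21, 233] [371. 227.] h [ 98. 111. 114.] c [ 493.8 -221.3] sz [29.9 53.1] a 84.4 mean [ 493.6 -221.2]
bar [359, 208, 16, 48, 382] [366. 233.] h [33. 39. 43.] c [ 494.4 -221.9] sz [ 32.8 132.4] a 83.1 mean [ 489.1 -219.4]
barall [359, 208, 19, 48, 655] [368. 231.] h [ 36.  43. 112.] c [ 493.7 -227.6] sz [ 44.1 132.5] a 82.6 mean [ 494.9 -225.1]
200 220 [524. 239.   3.] [92 96 97]
245 225 [505. 109.  44.] [125 127 127]
330 205 [ 564. -122.   44.] [126 127 128]
345 205 [ 573. -169.    3.] [16 16 15]
372 228 [ 492. -223.  108.] [101  63  32]
369 212 [ 548. -230.   36.] [125 109  69]
1.2430440523791833
```

View pics/crop.png

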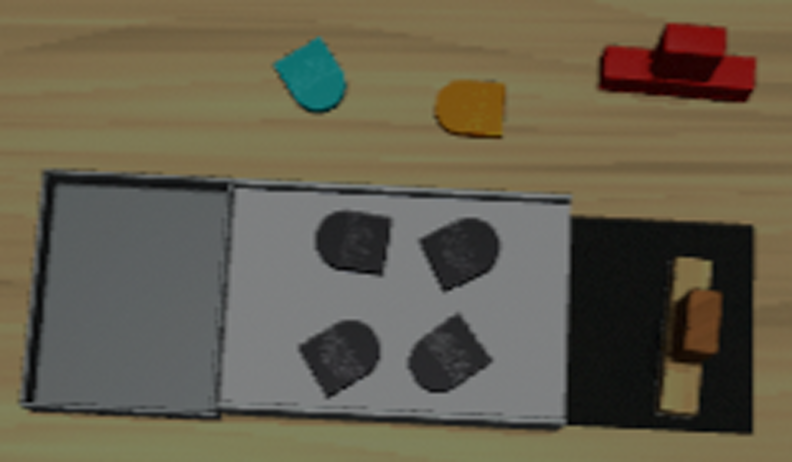

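The crop confirms it: the wooden block with the light bar and brown grip at crop (690,330) stands on the black mat, and the red one is a look-alike. The scraper is at about (494,-221.5) with its y at 83.5°. The plate centre is about (516,14) with its y axis at 88.1°, and all sizes match the description. I'm moving above the scraper.

```bash

python3 -m crank '[{"slide":[0.4,-0.4,0],"turn":0,"jaw":1},{"slide":[0.8,-0.8,0],"turn":0,"jaw":1},{"slide":[1,-1,0],"turn":0,"jaw":1}]'
python3 -m crank '[{"slide":[0.4,-0.4,0],"turn":0,"jaw":1},{"slide":[0.8,-0.8,0],"turn":0,"jaw":1},{"slide":[1,-1,0],"turn":0,"jaw":1}]'
python3 -m crank '[{"slide":[0.4,-0.4,0],"turn":0,"jaw":1},{"slide":[0.8,-0.8,0],"turn":0,"jaw":1},{"slide":[1,-1,0],"turn":0,"jaw":1}]'
python3 -m crank '[{"slide":[0,-0.5,0],"turn":0,"jaw":1},{"slide":[0,-1,0],"turn":0,"jaw":1}]'
python3 -m crank '[{"slide":[0,-0.5,0],"turn":0,"jaw":1},{"slide":[0,-1,0],"turn":0,"jaw":1}]'
python3 -m crank '[{"slide":[0,-0.5,0],"turn":0,"jaw":1},{"slide":[0,-1,0],"turn":0,"jaw":1}]'
python3 -m crank '[{"slide":[0,-0.5,0],"turn":0,"jaw":1},{"slide":[0,-1,0],"turn":0,"jaw":1}]'
python3 -m crank '[{"slide":[-0.07,-0.5,0],"turn":0.05,"jaw":1},{"slide":[-0.07,-1,0],"turn":0.107,"jaw":1},{"slide":[-0.07,-1,0],"turn":0.107,"jaw":1},{"slide":[-0.07,-1,0],"turn":0.107,"jaw":1}]'
python3 -c "
from h import *
o=get_obs();print(o['time_s'],o['position'],yaw(o),o['tool_rot'],o['wrist_force'])"
```

```text
time_s: 0.52
position: [304.0, 489.1, 256.3]
tool_rot: [0.0, 0.165, 0.986, -0.0]
wrist_force: [-1.1, 1.2, -0.2]
finger_gap: 85.6
finger_force: 0.0
time_s: 0.9
position: [403.6, 388.8, 256.3]
tool_rot: [0.0, 0.165, 0.986, -0.0]
wrist_force: [-0.1, 0.4, -0.1]
finger_gap: 85.2
finger_force: 0.0
time_s: 1.27
position: [503.3, 288.5, 256.2]
tool_rot: [0.0, 0.165, 0.986, -0.0]
wrist_force: [-0.5, 0.0, -0.6]
finger_gap: 85.1
finger_force: 0.0
time_s: 1.52
position: [501.1, 190.2, 255.9]
tool_rot: [-0.0, 0.163, 0.987, -0.0]
wrist_force: [0.5, -1.1, -0.3]
finger_gap: 85.2
finger_force: 0.0
time_s: 1.78
position: [500.9, 90.1, 256.2]
tool_rot: [-0.0, 0.163, 0.987, 0.0]
wrist_force: [0.4, 0.7, 0.3]
finger_gap: 85.0
finger_force: 0.0
time_s: 2.02
position: [500.9, -9.9, 256.3]
tool_rot: [-0.0, 0.163, 0.987, 0.0]
wrist_force: [0.4, -0.5, -0.4]
finger_gap: 85.3
finger_force: 0.0
time_s: 2.28
position: [500.9, -109.8, 256.3]
tool_rot: [0.0, 0.163, 0.987, 0.0]
wrist_force: [1.9, 0.3, 1.2]
finger_gap: 85.5
finger_force: 0.0
time_s: 2.78
position: [494.2, -207.6, 256.0]
tool_rot: [-0.0, 0.057, 0.998, 0.0]
wrist_force: [0.2, 0.6, -0.8]
finger_gap: 85.2
finger_force: 0.0
2.775 [ 494.22400927 -207.64277151  256.02584781] 1.4563346741298109 [-3.13073160e-04  5.71995089e-02  9.98362687e-01  2.50932200e-04] [ 0.18817591  0.55035729 -0.83688766]
```

```bash

python3 -m crank '[{"slide":[0,-0.135,-0.4],"turn":0,"jaw":1},{"slide":[0,-0.135,-0.8],"turn":0,"jaw":1},{"slide":[0,-0.135,-0.8],"turn":0,"jaw":1}]'
python3 -m crank '[{"slide":[0,0,-0.3],"turn":0,"jaw":1},{"slide":[0,0,-0.6],"turn":0,"jaw":1},{"slide":[0,0,-0.9],"turn":0,"jaw":1},{"slide":[0,0,-0.91],"turn":0,"jaw":1},{"slide":[0,0,-0.91],"turn":0,"jaw":1}]'
python3 -m crank '[{"slide":[0,0,0],"turn":0,"jaw":0.6},{"slide":[0,0,0],"turn":0,"jaw":0.4},{"slide":[0,0,0],"turn":0,"jaw":0.2},{"slide":[0,0,0],"turn":0,"jaw":0},{"slide":[0,0,0],"turn":0,"jaw":0},{"slide":[0,0,0],"turn":0,"jaw":0},{"slide":[0,0,0],"turn":0,"jaw":0},{"slide":[0,0,0],"turn":0,"jaw":0}]' 60
```

```text
time_s: 3.15
position: [493.0, -219.6, 174.1]
tool_rot: [-0.003, 0.056, 0.998, 0.001]
wrist_force: [-0.4, -0.7, 0.6]
finger_gap: 85.3
finger_force: 0.0
time_s: 3.78
position: [495.4, -221.6, 87.3]
tool_rot: [0.001, 0.057, 0.998, -0.0]
wrist_force: [0.6, -0.6, -0.3]
finger_gap: 85.4
finger_force: 0.0
time_s: 4.78
position: [494.3, -221.9, 85.7]
tool_rot: [0.0, 0.057, 0.998, -0.0]
wrist_force: [-1.3, 0.5, 5.8]
finger_gap: 25.3
finger_force: 63.5
```

Gripped: the gap of 25.3 mm matches the 26 mm grip. Next I lift, align with the plate and lower just behind the tabs.

```bash

python3 -m crank '[{"slide":[0,0,0.2],"turn":0,"jaw":0},{"slide":[0,0,0.4],"turn":0,"jaw":0},{"slide":[0,0,0.65],"turn":0,"jaw":0},{"slide":[0.1,0.3,0.65],"turn":0.02,"jaw":0},{"slide":[0.18,0.6,0.65],"turn":0.04,"jaw":0},{"slide":[0.18,0.9,0.65],"turn":0.04,"jaw":0},{"slide":[0.18,0.98,0.65],"turn":0.04,"jaw":0},{"slide":[0.18,0.98,0.65],"turn":0.04,"jaw":0}]'
python3 -m crank '[{"slide":[0.005,0.14,0],"turn":0,"jaw":0},{"slide":[0.005,0.14,-0.1],"turn":0,"jaw":0},{"slide":[0.005,0.14,-0.2],"turn":0,"jaw":0},{"slide":[0.005,0.14,-0.22],"turn":0,"jaw":0},{"slide":[0.005,0.14,-0.22],"turn":0,"jaw":0}]'
python3 - <<'E'
from h import *
o=get_obs();print(o['time_s'],o['position'],yaw(o),o['wrist_force'],o['moment'])
p,d=capture("scene");cv2.imwrite("pics/s1.png",cv2.resize(p[120:300,180:400,::-1],None,fx=3.3,fy=3.3,interpolation=cv2.INTER_CUBIC))
E
```

```text
time_s: 5.78
position: [511.9, -123.7, 150.0]
tool_rot: [-0.0, 0.017, 1.0, -0.0]
wrist_force: [-0.6, -1.9, -2.6]
finger_gap: 25.4
finger_force: 62.7
time_s: 6.4
position: [512.5, -110.1, 128.1]
tool_rot: [-0.0, 0.017, 1.0, -0.0]
wrist_force: [-0.2, 0.5, -3.0]
finger_gap: 25.3
finger_force: 62.7
6.4 [ 512.52537757 -110.13542524  128.06638222] 1.5364662605265833 [-0.19727989  0.5310027  -2.99026158] [-0.02718571 -0.02955717  0.01660572]
```

View pics/s1.png

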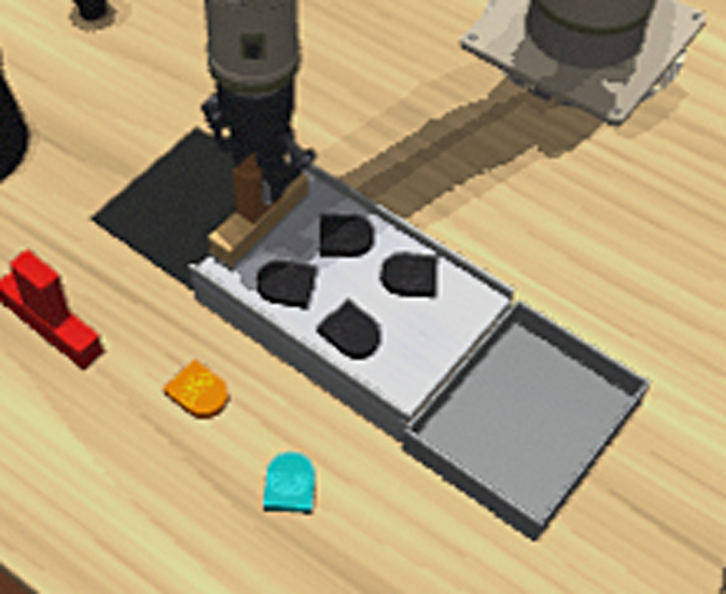

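The picture shows the scraper held square between the rails at crop (258,220), behind all four tabs, with its foot about 1.5 mm above the plate and no contact force. I'm starting the sweep.

```bash

python3 -m crank '[{"slide":[0.003,0.08,0],"turn":0,"jaw":0},{"slide":[0.006,0.16,0],"turn":0,"jaw":0},{"slide":[0.008,0.24,0],"turn":0,"jaw":0},{"slide":[0.011,0.32,0],"turn":0,"jaw":0},{"slide":[0.013,0.4,0],"turn":0,"jaw":0},{"slide":[0.016,0.48,0],"turn":0,"jaw":0},{"slide":[0.019,0.56,0],"turn":0,"jaw":0},{"slide":[0.021,0.64,0],"turn":0,"jaw":0},{"slide":[0.024,0.72,0],"turn":0,"jaw":0},{"slide":[0.027,0.8,0],"turn":0,"jaw":0},{"slide":[0.029,0.88,0],"turn":0,"jaw":0},{"slide":[0.032,0.96,0],"turn":0,"jaw":0}]'
python3 - <<'E'
from h import *
p,d=capture("scene");cv2.imwrite("pics/s2.png",cv2.resize(p[120:300,180:400,::-1],None,fx=3.3,fy=3.3,interpolation=cv2.INTER_CUBIC))
E
```

```text
time_s: 7.95
position: [515.9, -13.3, 128.3]
tool_rot: [-0.0, 0.017, 1.0, 0.0]
wrist_force: [0.1, -1.9, -2.1]
finger_gap: 25.4
finger_force: 62.8
```

View pics/s2.png

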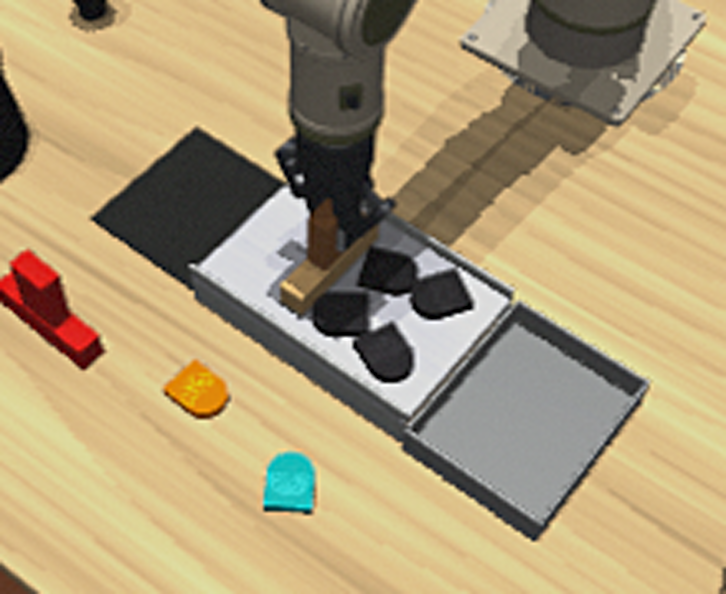

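The four tabs, at crop (340,313), (390,270), (384,352) and (442,295), are all ahead of the scraper and moving cleanly. I'm continuing past the edge, which leaves about 188 mm to go.

```bash

python3 -m crank '[{"slide":[0.003,0.08,0],"turn":0,"jaw":0},{"slide":[0.006,0.16,0],"turn":0,"jaw":0},{"slide":[0.008,0.24,0],"turn":0,"jaw":0},{"slide":[0.011,0.32,0],"turn":0,"jaw":0},{"slide":[0.013,0.4,0],"turn":0,"jaw":0},{"slide":[0.016,0.48,0],"turn":0,"jaw":0},{"slide":[0.019,0.56,0],"turn":0,"jaw":0},{"slide":[0.021,0.64,0],"turn":0,"jaw":0},{"slide":[0.024,0.72,0],"turn":0,"jaw":0},{"slide":[0.027,0.8,0],"turn":0,"jaw":0},{"slide":[0.029,0.88,0],"turn":0,"jaw":0},{"slide":[0.032,0.96,0],"turn":0,"jaw":0}]'
python3 -m crank '[{"slide":[0.003,0.08,0],"turn":0,"jaw":0},{"slide":[0.006,0.16,0],"turn":0,"jaw":0},{"slide":[0.008,0.24,0],"turn":0,"jaw":0},{"slide":[0.011,0.32,0],"turn":0,"jaw":0},{"slide":[0.013,0.4,0],"turn":0,"jaw":0},{"slide":[0.016,0.48,0],"turn":0,"jaw":0},{"slide":[0.019,0.56,0],"turn":0,"jaw":0},{"slide":[0.021,0.64,0],"turn":0,"jaw":0},{"slide":[0.024,0.72,0],"turn":0,"jaw":0},{"slide":[0.027,0.8,0],"turn":0,"jaw":0},{"slide":[0.029,0.88,0],"turn":0,"jaw":0},{"slide":[0.029,0.88,0],"turn":0,"jaw":0}]'
python3 - <<'E'
from h import *
p,d=capture("scene");cv2.imwrite("pics/s3.png",cv2.resize(p[120:300,180:400,::-1],None,fx=3.3,fy=3.3,interpolation=cv2.INTER_CUBIC))
E
```

```text
time_s: 9.5
position: [519.1, 82.8, 128.3]
tool_rot: [-0.0, 0.017, 1.0, 0.0]
wrist_force: [0.7, -0.2, -2.6]
finger_gap: 25.3
finger_force: 62.8
time_s: 11.0
position: [521.9, 171.2, 128.3]
tool_rot: [-0.0, 0.016, 1.0, 0.0]
wrist_force: [-1.2, -1.4, -3.0]
finger_gap: 25.3
finger_force: 62.8
```

View pics/s3.png

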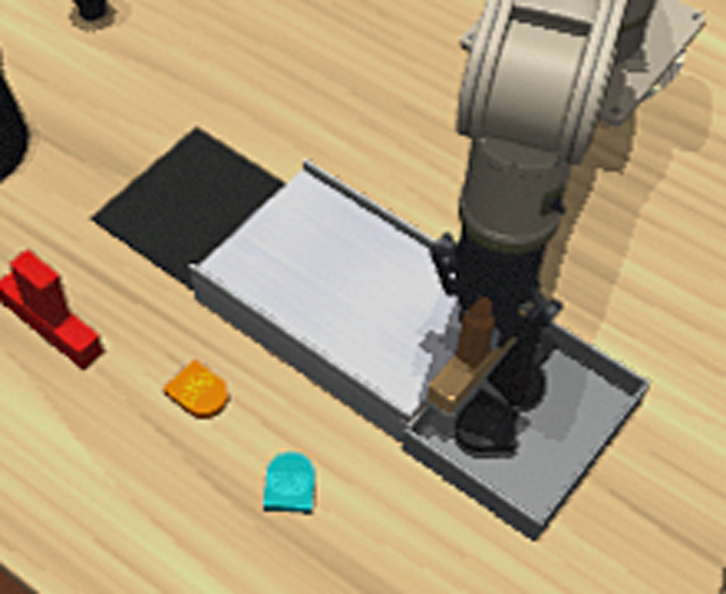

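The plate is empty and tabs are in the tray, at crop (485,425) and (525,385). I'll lift, carry the scraper back over the plate and check the tray.

```bash

python3 -m crank '[{"slide":[0,0,0.2],"turn":0,"jaw":0},{"slide":[0,0,0.4],"turn":0,"jaw":0},{"slide":[0,-0.2,0.5],"turn":0,"jaw":0},{"slide":[-0.02,-0.5,0.5],"turn":0,"jaw":0},{"slide":[-0.03,-0.8,0.5],"turn":0,"jaw":0},{"slide":[-0.033,-1,0.5],"turn":0,"jaw":0}]'
python3 -m crank '[{"slide":[-0.01,-0.3,0],"turn":0,"jaw":0},{"slide":[-0.02,-0.6,0],"turn":0,"jaw":0},{"slide":[-0.03,-0.9,0],"turn":0,"jaw":0},{"slide":[-0.033,-1,0],"turn":0,"jaw":0}]'
python3 -m crank '[{"slide":[-0.01,-0.3,0],"turn":0,"jaw":0},{"slide":[-0.02,-0.6,0],"turn":0,"jaw":0},{"slide":[-0.03,-0.9,0],"turn":0,"jaw":0},{"slide":[-0.033,-1,0],"turn":0,"jaw":0}]'
python3 -m crank '[{"slide":[-0.01,-0.3,0],"turn":0,"jaw":0},{"slide":[-0.02,-0.6,0],"turn":0,"jaw":0},{"slide":[-0.03,-0.76,0],"turn":0,"jaw":0},{"slide":[-0.03,-0.76,0],"turn":0,"jaw":0},{"slide":[-0.03,-0.76,0],"turn":0,"jaw":0}]'
python3 - <<'E'
from h import *
p,d=capture("scene");cv2.imwrite("pics/s4.png",cv2.resize(p[120:300,180:400,::-1],None,fx=3.3,fy=3.3,interpolation=cv2.INTER_CUBIC))
E
```

```text
time_s: 11.8
position: [518.4, 67.4, 178.2]
tool_rot: [-0.0, 0.018, 1.0, -0.0]
wrist_force: [1.0, 0.7, -2.5]
finger_gap: 25.5
finger_force: 62.6
time_s: 12.3
position: [515.1, -32.1, 178.3]
tool_rot: [-0.0, 0.018, 1.0, -0.0]
wrist_force: [0.6, 0.5, -1.8]
finger_gap: 25.2
finger_force: 62.6
time_s: 12.8
position: [511.9, -131.0, 178.3]
tool_rot: [-0.0, 0.018, 1.0, -0.0]
wrist_force: [0.1, 0.6, -3.4]
finger_gap: 25.2
finger_force: 62.7
time_s: 13.42
position: [509.5, -204.1, 178.1]
tool_rot: [-0.0, 0.016, 1.0, 0.0]
wrist_force: [0.2, -0.3, -2.0]
finger_gap: 25.0
finger_force: 62.7
```

View pics/s4.png

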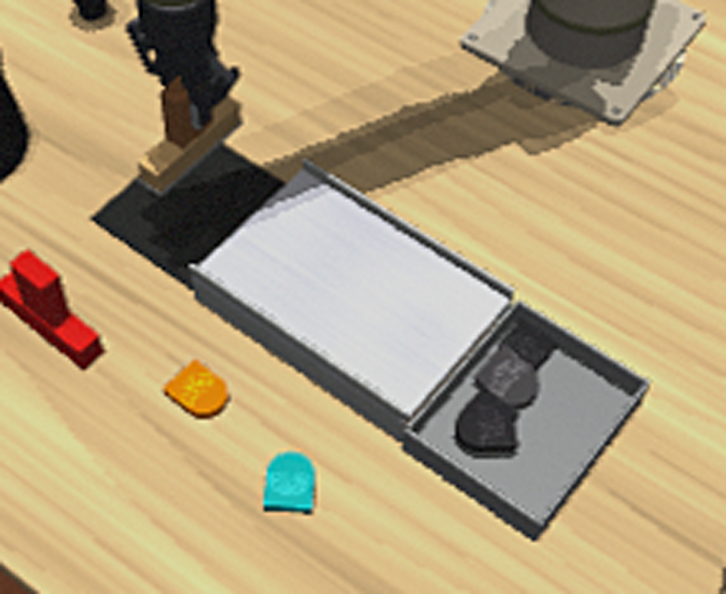

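The plate is empty and the tabs are piled in the tray at crop (487,425), (508,375) and (530,345), with one apparently under another. I'm setting the scraper down on the mat, releasing it and rising.

```bash

python3 -m crank '[{"slide":[0,0,-0.25],"turn":0,"jaw":0},{"slide":[0,0,-0.5],"turn":0,"jaw":0},{"slide":[0,0,-0.75],"turn":0,"jaw":0},{"slide":[0,0,-0.85],"turn":0,"jaw":0},{"slide":[0,0,-0.89],"turn":0,"jaw":0},{"slide":[0,0,-0.91],"turn":0,"jaw":0},{"slide":[0,0,-0.92],"turn":0,"jaw":0},{"slide":[0,0,-0.923],"turn":0,"jaw":0},{"slide":[0,0,-0.923],"turn":0,"jaw":0}]'
python3 -m crank '[{"slide":[0,0,0],"turn":0,"jaw":0.4},{"slide":[0,0,0],"turn":0,"jaw":0.6},{"slide":[0,0,0],"turn":0,"jaw":0.8},{"slide":[0,0,0],"turn":0,"jaw":1},{"slide":[0,0,0],"turn":0,"jaw":1},{"slide":[0,0,0],"turn":0,"jaw":1},{"slide":[0,0,0],"turn":0,"jaw":1}]'
```

```text
time_s: 14.6
position: [509.2, -205.8, 86.3]
tool_rot: [0.0, 0.017, 1.0, 0.0]
wrist_force: [0.5, 0.6, -3.0]
finger_gap: 25.1
finger_force: 62.7
time_s: 15.48
position: [509.1, -205.8, 86.0]
tool_rot: [0.0, 0.017, 1.0, 0.0]
wrist_force: [0.3, 0.6, -0.0]
finger_gap: 85.4
finger_force: 0.0
```

```bash

python3 -m crank '[{"slide":[0,0,0.2],"turn":0,"jaw":1},{"slide":[0,0,0.5],"turn":0,"jaw":1},{"slide":[0,0,0.9],"turn":0,"jaw":1},{"slide":[0,0,1],"turn":0,"jaw":1}]'
python3 -m crank '[{"slide":[-0.3,-0.2,0.3],"turn":0,"jaw":1},{"slide":[-0.6,-0.4,0.6],"turn":0,"jaw":1},{"slide":[-0.9,-0.4,0.8],"turn":0,"jaw":1},{"slide":[-0.9,-0.4,0.8],"turn":0,"jaw":1},{"slide":[-0.9,-0.4,0.8],"turn":0,"jaw":1}]'
python3 - <<'E'
from h import *
p,d=capture("scene");cv2.imwrite("pics/s5.png",cv2.resize(p[120:300,180:400,::-1],None,fx=3.3,fy=3.3,interpolation=cv2.INTER_CUBIC))
p,d=capture("top");cv2.imwrite("pics/t5.png",cv2.resize(p[170:270,160:400,::-1],None,fx=3.3,fy=3.3,interpolation=cv2.INTER_CUBIC))
P=cloud("top",d);m=np.zeros(d.shape,bool);m[188:252,174:226]=1
m&=p.max(2)<75;print("tab heights",np.percentile(P[...,2][m],[5,50,95,99]),m.sum())
E
```

```text
time_s: 15.98
position: [510.1, -206.3, 188.5]
tool_rot: [0.002, 0.017, 1.0, -0.0]
wrist_force: [0.2, 0.6, -0.3]
finger_gap: 85.4
finger_force: 0.0
time_s: 16.6
position: [419.4, -245.2, 265.4]
tool_rot: [-0.0, 0.016, 1.0, 0.0]
wrist_force: [-0.1, -0.4, -0.4]
finger_gap: 85.3
finger_force: 0.0
tab heights [ 8.16143851 22.89448229 32.68770481 38.69135325] 1153
```

View pics/s5.png

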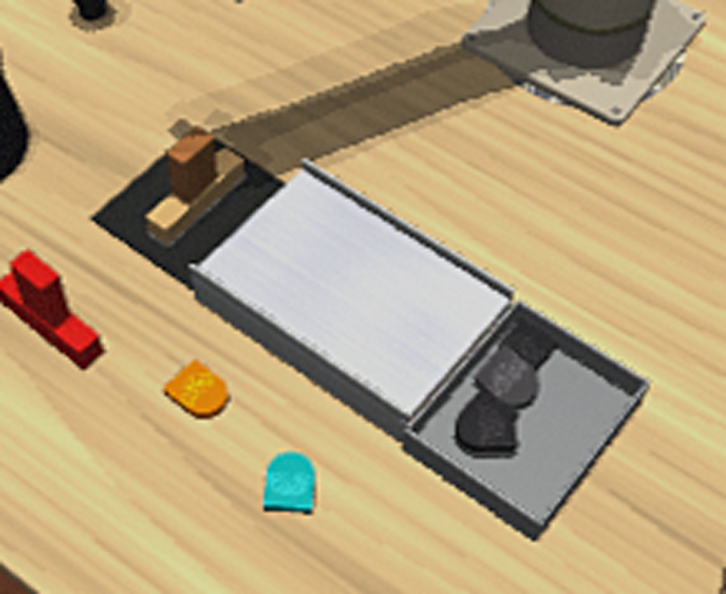

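View pics/t5.png

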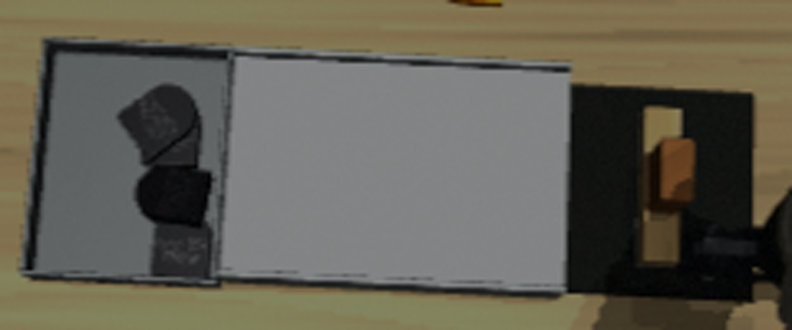

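The top crop shows four tabs inside the tray, at (160,122), (178,150) underneath, (175,193) and (182,250), all below the rim. The plate is empty, the scraper stands upright on the mat at (665,185), and the bystanders haven't moved.

```bash
python3 -c "
from bench import *
print(hand_in())"
```

```text
the job is handed in; nothing more can be done
None
```

I swept all four tabs into the tray with the scraper, stood it upright on the mat and let go, then handed the job in at about 17 s; the verdict wasn't returned.

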